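# Unbolt the windowed sample box

## Robot

A 6-joint arm with a two-finger parallel gripper is mounted at the origin on a cart in front of the work surface, level with it; the furniture and walls round the work are solid. World frame = base frame: x ahead of the robot, y to its left, z up, the work surface at z = 0. Lengths are in m, angles in rad, forces in N, time in s.
With the tool pointing down it reaches from about 0.25 to 0.725 m from the base axis. Payload 4 kg.
Tool frame: the origin (TCP) lies between the finger pads; the fingertips stand 11 mm ahead of it and the grasp point (between the pads) lies 8 mm behind it (bot.tip_extent is the distance from the TCP to the fingertips, in m); z points along the fingers, y is the line along which they close (so a half turn about z gives the same grasp; the last joint's range is limited). The gripper opens to 85 mm and grips with 20 to 120 N. Pads are 22 mm wide; open, the fingers measure 114 mm over their backs; the gripper's body (76 mm by 85 mm) begins 54 mm behind the grasp point. The pads swing forward as they close: fully open they stand 13 mm farther back than shut.
Start: joints at [-1.286, 0.241, 0.005, 1.335, 0, 1.571], TCP at [0.14, -0.48, 0.242] pointing down, gripper open.
Joint ranges: [-2.72, 2.72], [-1.05, 1.87], [-1.09, 1.28], [-1.99, 2.15], [-1.42, 1.44], [-3.14, 3.14]. Speed limits (rad/s): [2.79, 2.79, 3.14, 3.14, 3.14, 3.14].

## Interface

Orientations are given as a unit quaternion [x, y, z, w].
In Python, from workcell import bot gives the robot as it stands. The module is installed in compiled form; this text tells all that it offers.
- The arm moves only by the tool drive_tool, never from a script. Its argument "rows" is a list of rows, each an object of numbers: "dx", "dy", "dz": the shift along the tool's x, y, z in units of 50 mm (1.0 is 50 mm); "wx", "wy", "wz": the turn, a rotation vector about the tool's x, y, z in units of 5 degrees (1.0 is 5 degrees); "hand": the finger opening in mm, from 0 to 85.4. A call has 1 to 20 rows; each row is the pose to reach, as a shift and turn from the pose commanded when the call began, along the tool's axes at that moment; what a row does not reach only later rows make up. A row lasts 1/10 s, in which the tool goes at most 50 mm and 8.59 degrees, less where a joint would pass 70% of its speed; a pose out of reach is approached as far as the arm can. A call with a gripper value outside its range is refused whole. The fingers move at their own pace and stop on an object; the grip force is fixed at half the most. Time passes only in rows, so rows that repeat a pose let the fingers close. It gives the time, the measured TCP pose, the force, the opening and the grip force at its end, in the units of the state.
- bot.get_obs(): the state, without advancing time (a new reading comes with each control period).
- bot.camera(name): name is "scene" or "top"; returns the picture (400x640x3 uint8, red, green, blue); there is no depth.
- bot.get_calibration(name): a dict with "vfov" (degrees; the focal length in pixels is half the picture's height over the tangent of half this angle, whatever the lens; pixels are square), "cx", "cy" (the principal point, pixels), "origin" and "rotation" of the camera in the world. Camera axes: x right, y up, looking along -z (the intrinsics and any distortion apply to the point x, -y, -z); pixel columns grow to the right and rows downward; lengths in m; the calibration is good to about 2 mm. A picture is of the moment at which its call begins. get_calibration takes no time and is no camera call.
- bot.job_done(): hands the job in; it is judged then, once.
Trained networks look in the newest picture that a camera, given by its name, has taken for a name from the list of things; names that differ only in an ending like _2 or _b are one class to them, and where a whole thing is asked for, a point or a joint stands for the part that bears it (a point fixed in the world has none). Each returns a list of dicts, best first, with "score" (0 to 1); they miss things now and then, are a little off and sometimes report something else, mostly with a low value. They report only what shows in the picture. A call takes as long as a camera call.
- bot.look_for(camera, thing): "extent" ([centre column, centre row, width, height] in pixels, round what is visible of it).
- bot.outline_of(camera, thing): "region" (400x640 bool, what is visible of it) and "extent" ([centre column, centre row, width, height] in pixels, round what is visible of it).
The state is a dict: "clock": time; "joint_pos": joint angles; "joint_vel": joint speeds; "tau": joint torques, N m; "eef_pos": TCP position; "tool_rot": TCP orientation; "ft_force": force on the tool from outside, world axes, zero at the start; "ft_torque": the same for the moment, N m; "grip_width": finger opening in m; "grasp_force": force on a finger pad.
Only numpy, scipy, OpenCV 4.12 (cv2) and the standard library are available. Lean on these libraries where they do the work, as an engineer would, in place of code of your own. Each camera call takes 0.05 s, during which the arm holds its last target. There are 200 camera calls.

## Task

Unbolt the sample box that has the round window in its hatch: lift the bolt's handle up out of its notch, then slide the bolt back, away from the hatch, as far as it goes. Leave the other box, the one with the ribbed hatch, bolted.

Things in the scene. Friction and masses are not known exactly. Their poses are not given: they have to be found in the camera images.
- window_box: Grey box fixed to the bench, round steel-ringed window in its hatch. Origin on the bench; z up, x to its back, y to its left along the bolt; yaw within 0.3. Spans x -75..65, y -110..110 mm, top z 70 (bolt parts to 98; a 47 mm vial at back left). Bolt axis at x -52, z 87. Shut with handle down, the handle's cross-grip is centred at x -104, y 40, z 87, 29 mm ahead of the front face
- window_handle (a joint): Lift of that bolt's T-handle (rad): an 8 mm stem with a cross-grip along y (24 mm long, 20 mm thick, spins freely) 52 mm from the bolt's axis, about which it turns. 0: level, to the box's front (-x); 1.57: up. Starts at 0 to 0.2, clears the notch (in a rail 13 to 23 mm ahead of the axis, top z 93) at about 0.7, stops at 1.75. Friction, about 0.8 N at the grip, keeps it where it is left
- window_bolt (a joint): How far that bolt is drawn (m) towards the box's +y, its handle with it: 0 shut, tip in the keeper on the hatch; 0.045 fully drawn, at its stop. The notch gives only about 3 mm until the handle is lifted. Sliding takes about 1.5 N; it stays where it is left. A second notch is at the drawn end; the handle may be left up or laid down there
- plain_bolt (a joint): The same for the bolt of the other box, alike in size and bolt, which stands to the left or right of the first and has three ribs and no window on its hatch: 0 shut; to stay shut

How it is judged:
By the outcome, as a careful person would: the job done as asked, in the order asked, and still so for the second after the job is handed in, with the robot touching nothing.
It also fails if it takes over 32 s, if anything falls off the work surface, if the arm or the gripper's body presses on something with over 40 N, if the wrist force passes 120 N, or if a joint passes its speed limit or range.

## Working session

There is one attempt and no reset: what is moved stays moved. The work goes in short steps, Python scripts to look and compute and a tool call to move; the robot and the scene stay as the last step left them, time stands still between calls to the robot, and variables do not carry over. Pictures are saved under pics/ and viewed, at most 10 in all, crops included, and the job is handed in when it is done.

Besides the shell and the picture viewer there is one more tool, called after ">>>" by a JSON object that holds its "api" and its "payload". drive_tool: Moves the arm, as the interface text tells. Its arguments: {"type":"object","properties":{"rows":{"type":"array","items":{"type":"object","properties":{"dx":{"type":"number"},"dy":{"type":"number"},"dz":{"type":"number"},"wx":{"type":"number"},"wy":{"type":"number"},"wz":{"type":"number"},"hand":{"type":"number"}}}}},"required":["rows"]}

```bash
mkdir -p pics; python3 - <<'E'
from workcell import bot
import cv2
for n in("scene","top"):
    im=bot.camera(n); cv2.imwrite(f"pics/{n}0.png",im[:,:,::-1])
    c=bot.get_calibration(n); print(n,c)
    for t in("window_box","window_handle","plain_bolt","window_bolt"):
        print(t,[(round(d['score'],2),[round(float(v)) for v in d['extent']]) for d in bot.look_for(n,t)][:3])
o=bot.get_obs();print(o['clock'],o['eef_pos'],o['tool_rot'],o['grip_width'])
E
```

```text
scene {'vfov': 53.22891493176853, 'cx': 316.55674550506006, 'cy': 192.98592911388562, 'origin': array([ 0.18456233, -0.87532986,  0.60792656]), 'rotation': array([ 0.45943548, -0.10663125, -0.18223588,  0.86275078])}
window_box [(0.78, [296, 177, 81, 70])]
window_handle [(0.63, [273, 159, 25, 23]), (0.47, [270, 154, 23, 7])]
plain_bolt [(0.67, [351, 228, 46, 39])]
window_bolt [(0.48, [272, 159, 22, 21])]
top {'vfov': 47.1277596013782, 'cx': 319.81871688097374, 'cy': 201.14072184100587, 'origin': array([ 0.36488548, -0.19061883,  1.03150599]), 'rotation': array([ 0.06932119, -0.06362142, -0.69828548,  0.70960854])}
window_box [(0.57, [242, 208, 120, 93])]
window_handle []
plain_bolt [(0.77, [390, 212, 61, 43])]
window_bolt [(0.81, [220, 232, 61, 34])]
0.5 [ 0.14047256 -0.47982951  0.24228606] [ 9.89880875e-01  1.41900850e-01  6.11277458e-06 -4.00025297e-05] 0.08541639932155524
```

View pics/scene0.png

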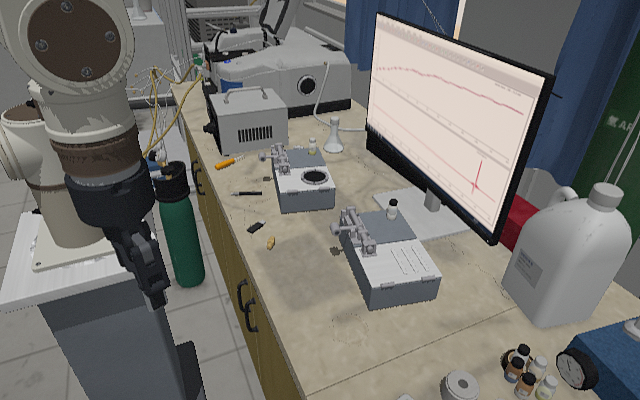

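View pics/top0.png

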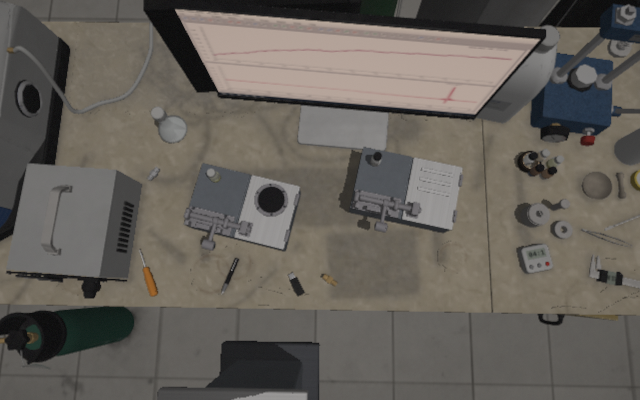

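Scene: the window box is around (300,180), the ribbed one around (390,255). Top: the window box is at (243,207) with its grip near (208,241), and the ribbed box is at (405,188). I'll zoom in to fit the pose.

```bash
python3 - <<'E'
import cv2,numpy as np
a=cv2.imread("pics/top0.png")[150:262,170:310]; b=cv2.imread("pics/scene0.png")[130:220,245:345]
cv2.imwrite("pics/z.png",cv2.resize(a,None,fx=5,fy=5,interpolation=cv2.INTER_CUBIC))
cv2.imwrite("pics/z2.png",cv2.resize(b,None,fx=6,fy=6,interpolation=cv2.INTER_CUBIC))
E
```

```text
(no output)
```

View pics/z.png

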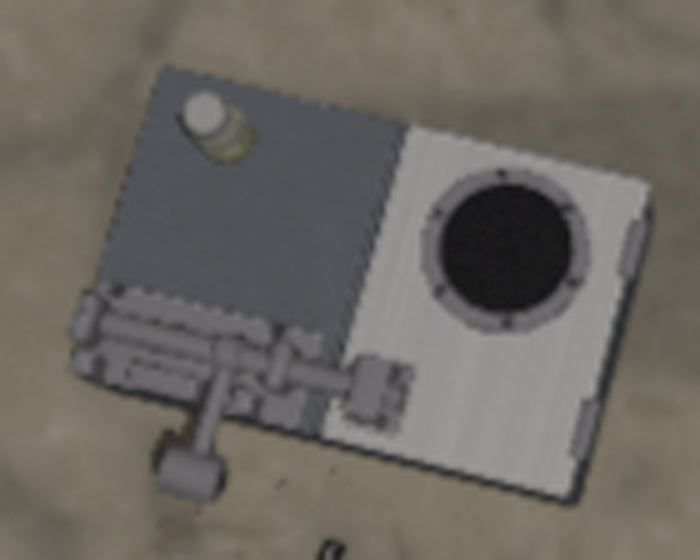

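View pics/z2.png

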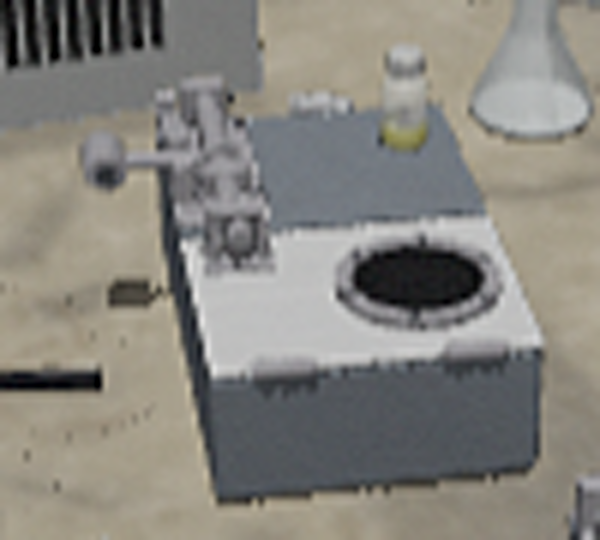

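The top zoom gives box corners at (163,68), (650,185), (575,500) and (70,370), with the grip at (192,472). In the scene zoom the grip is at (103,160). Next I fit the pose from these points.

```bash
cat > h.py <<'E'
import numpy as np
from workcell import bot
from scipy.spatial.transform import Rotation as R
from scipy.optimize import least_squares
C={n:bot.get_calibration(n) for n in("scene","top")}
def proj(n,p):
    c=C[n];q=R.from_quat(c['rotation']).inv().apply(np.atleast_2d(p)-c['origin'])
    f=200/np.tan(np.radians(c['vfov']/2))
    return np.c_[c['cx']-f*q[:,0]/q[:,2],c['cy']+f*q[:,1]/q[:,2]]
def loc(P,p): return np.array([P[0],P[1],0])+R.from_euler('z',P[2]).apply(p)
E
python3 - <<'E'
from h import *
Lt=np.array([[65,110,70],[65,-110,70],[-75,-110,70],[-75,110,70]])/1e3
It=np.array([[163,68],[650,185],[575,500],[70,370]])/5+[169.6,149.6]
Ls=np.array([[-75,-110,70],[65,-110,70],[-75,-110,0],[65,-110,0],[65,110,70]])/1e3
Is=np.array([[212,378],[543,347],[218,502],[540,470],[438,103]])/6+[244.6,129.6]
r=lambda P:np.r_[proj("top",loc(P,Lt))-It,proj("scene",loc(P,Ls))-Is].ravel()
s=least_squares(r,[.35,0,-.2],loss='soft_l1');P=s.x;print(P.round(4),s.fun.reshape(-1,2).round(1))
gt=np.array([192,472])/5+[169.6,149.6];gs=np.array([103,160])/6+[244.6,129.6]
g=lambda t:[-.052-.052*np.cos(t),.04,.087+.052*np.sin(t)]
k=least_squares(lambda v:np.r_[proj("top",loc(P,g(v[0])))-gt,proj("scene",loc(P,g(v[0])))-gs].ravel(),[.1])
G=least_squares(lambda v:np.r_[proj("top",v)-gt,proj("scene",v)-gs].ravel(),loc(P,g(.1)))
print(k.x,k.fun,loc(P,g(k.x[0])),G.x,G.fun)
o=bot.get_obs();print(R.from_quat(o['tool_rot']).as_matrix().round(3))
E
```

```text
[ 0.5413 -0.0168 -0.2238] [[-0.1 -0.5]
 [ 0.6 -0.5]
 [-0.9 -0.1]
 [-0.3  1.2]
 [-0.2 -0.2]
 [ 0.6 -0.5]
 [-0.3  2.2]
 [-0.1  1.7]
 [ 0.2  0.1]]
[0.11368129] [ 0.48541349  0.76478431  0.03036603 -0.37991021] [0.44912136 0.04516067 0.0928987 ] [0.45038365 0.0469299  0.09068235] [-0.07095662  0.23786705  0.32570416 -0.02943443]
[[ 0.96   0.281  0.   ]
 [ 0.281 -0.96   0.   ]
 [ 0.    -0.    -1.   ]]
```

>>> {"api": "drive_tool", "payload": {"rows": [{"dx": 1.2,"dy": -1.1,"dz": 0.2,"wz": -4,"hand": 85},{"dx": 1.2,"dy": -1.1,"dz": 0.2,"wz": -4,"hand": 85},{"dx": 1.2,"dy": -1.1,"dz": 0.2,"wz": -4,"hand": 85}]}}

```text
invalid input at $.rows[0]: expected keys dx, dy, dz, wx, wy, wz, hand
```

```bash
cat > w.py <<'E'
import sys
from h import *
# target world x y z yaw -> tool deltas
def go(x,y,z,yaw):
    o=bot.get_obs();r=R.from_quat(o['tool_rot'])
    t=R.from_euler('z',yaw)*R.from_euler('x',np.pi)
    d=r.inv().apply(np.array([x,y,z])-o['eef_pos'])/.05
    w=np.degrees((r.inv()*t).as_rotvec())/5
    print('t',o['clock'],'pos',o['eef_pos'].round(4),'q',o['joint_pos'].round(2),'F',o['ft_force'].round(1),'gw',round(o['grip_width'],4),'d',d.round(3),'w',w.round(2))
if __name__=="__main__": go(*map(float,sys.argv[1:5]))
E
python3 w.py .450 .046 .162 2.918
```

```text
t 0.5 pos [ 0.1405 -0.4798  0.2423] q [-1.29  0.24  0.    1.34  0.    1.57] F [ 0.  -0.1 -0.2] gw 0.0854 d [ 8.896 -8.354  1.607] w [  0.    -0.   -30.17]
```

>>> {"api": "drive_tool", "payload": {"rows": [{"dx": 1.2,"dy": -1.1,"dz": 0.2,"wx": 0,"wy": 0,"wz": -4,"hand": 85},{"dx": 1.2,"dy": -1.1,"dz": 0.2,"wx": 0,"wy": 0,"wz": -4,"hand": 85},{"dx": 1.2,"dy": -1.1,"dz": 0.2,"wx": 0,"wy": 0,"wz": -4,"hand": 85}]}}

```text
clock: 0.8
eef_pos: [0.1835, -0.4068, 0.2318]
tool_rot: [0.949, 0.315, 0.0, -0.001]
ft_force: [-0.2, -0.7, -0.4]
grip_width: 0.0851
grasp_force: 0.0
```

```bash
python3 w.py .450 .046 .162 2.918
```

```text
t 0.8 pos [ 0.1835 -0.4068  0.2318] q [-1.15  0.14 -0.15  1.29  0.    1.35] F [-0.2 -0.7 -0.4] gw 0.0851 d [ 9.685 -4.069  1.421] w [  0.    -0.04 -26.09]
```

>>> {"api": "drive_tool", "payload": {"rows": [{"dx": 9.69,"dy": -4.07,"dz": 0.6,"wx": 0,"wy": 0,"wz": -26.1,"hand": 85},{"dx": 9.69,"dy": -4.07,"dz": 0.6,"wx": 0,"wy": 0,"wz": -26.1,"hand": 85},{"dx": 9.69,"dy": -4.07,"dz": 0.6,"wx": 0,"wy": 0,"wz": -26.1,"hand": 85},{"dx": 9.69,"dy": -4.07,"dz": 0.6,"wx": 0,"wy": 0,"wz": -26.1,"hand": 85},{"dx": 9.69,"dy": -4.07,"dz": 0.6,"wx": 0,"wy": 0,"wz": -26.1,"hand": 85},{"dx": 9.69,"dy": -4.07,"dz": 0.6,"wx": 0,"wy": 0,"wz": -26.1,"hand": 85},{"dx": 9.69,"dy": -4.07,"dz": 0.6,"wx": 0,"wy": 0,"wz": -26.1,"hand": 85},{"dx": 9.69,"dy": -4.07,"dz": 0.6,"wx": 0,"wy": 0,"wz": -26.1,"hand": 85},{"dx": 9.69,"dy": -4.07,"dz": 0.6,"wx": 0,"wy": 0,"wz": -26.1,"hand": 85},{"dx": 9.69,"dy": -4.07,"dz": 0.6,"wx": 0,"wy": 0,"wz": -26.1,"hand": 85},{"dx": 9.69,"dy": -4.07,"dz": 0.6,"wx": 0,"wy": 0,"wz": -26.1,"hand": 85},{"dx": 9.69,"dy": -4.07,"dz": 0.6,"wx": 0,"wy": 0,"wz": -26.1,"hand": 85},{"dx": 9.69,"dy": -4.07,"dz": 0.6,"wx": 0,"wy": 0,"wz": -26.1,"hand": 85},{"dx": 9.69,"dy": -4.07,"dz": 1.42,"wx": 0,"wy": 0,"wz": -26.1,"hand": 85},{"dx": 9.69,"dy": -4.07,"dz": 1.42,"wx": 0,"wy": 0,"wz": -26.1,"hand": 85},{"dx": 9.69,"dy": -4.07,"dz": 1.42,"wx": 0,"wy": 0,"wz": -26.1,"hand": 85},{"dx": 9.69,"dy": -4.07,"dz": 1.42,"wx": 0,"wy": 0,"wz": -26.1,"hand": 60},{"dx": 9.69,"dy": -4.07,"dz": 1.42,"wx": 0,"wy": 0,"wz": -26.1,"hand": 60}]}}

```text
clock: 2.6
eef_pos: [0.4533, 0.0407, 0.1622]
tool_rot: [0.116, 0.993, 0.0, 0.001]
ft_force: [-0.6, 0.1, -0.3]
grip_width: 0.0606
grasp_force: 0.0
```

```bash
python3 w.py .450 .046 .0835 2.918; python3 - <<'E'
from h import *
import cv2
a=bot.camera("top")[:,:,::-1][190:280,160:280];b=bot.camera("scene")[:,:,::-1][110:200,220:340]
cv2.imwrite("pics/c1.png",cv2.resize(cv2.vconcat([a,b]),None,fx=3.3,fy=3.3,interpolation=cv2.INTER_CUBIC))
E
```

```text
t 2.6 pos [0.4533 0.0407 0.1622] q [ 0.09  0.21 -0.26  1.11 -0.    0.32] F [-0.6  0.1 -0.3] gw 0.0606 d [0.092 0.086 1.574] w [ 0.01  0.02 -0.1 ]
```

View pics/c1.png

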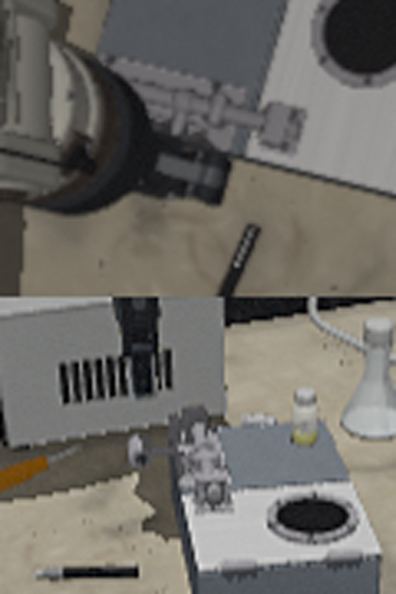

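The gripper hangs above the grip and lined up with it; the handle is still lying level. Descend and close on the grip's ends.

>>> {"api": "drive_tool", "payload": {"rows": [{"dx": 0.08,"dy": 0.08,"dz": 0.6,"wx": 0,"wy": 0,"wz": 0,"hand": 60},{"dx": 0.08,"dy": 0.08,"dz": 1.1,"wx": 0,"wy": 0,"wz": 0,"hand": 60},{"dx": 0.08,"dy": 0.08,"dz": 1.57,"wx": 0,"wy": 0,"wz": 0,"hand": 60},{"dx": 0.08,"dy": 0.08,"dz": 1.57,"wx": 0,"wy": 0,"wz": 0,"hand": 40},{"dx": 0.08,"dy": 0.08,"dz": 1.57,"wx": 0,"wy": 0,"wz": 0,"hand": 32}]}}

```text
clock: 3.2
eef_pos: [0.4497, 0.0455, 0.0833]
tool_rot: [0.115, 0.993, 0.0, -0.0]
ft_force: [0.4, -0.3, 0.0]
grip_width: 0.0327
grasp_force: 0.0
```

```bash
python3 w.py .450 .046 .0835 2.918; python3 - <<'E'
from h import *
import cv2
b=bot.camera("scene")[:,:,::-1][120:190,240:330]
cv2.imwrite("pics/c2.png",cv2.resize(b,None,fx=6,fy=6,interpolation=cv2.INTER_CUBIC))
E
```

```text
t 3.2 pos [0.4497 0.0455 0.0833] q [ 0.1   0.29 -0.38  0.9   0.    0.33] F [ 0.4 -0.3  0. ] gw 0.0327 d [-0.004  0.011 -0.004] w [-0.   -0.   -0.08]
```

View pics/c2.png

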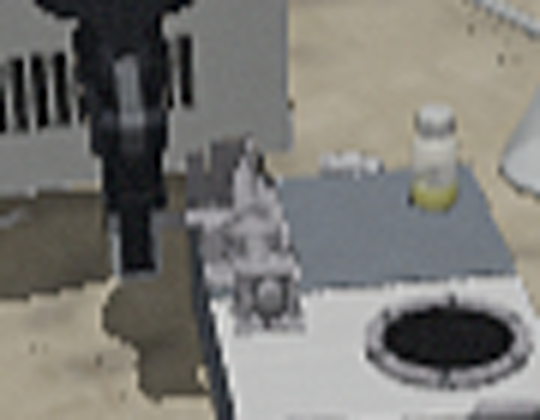

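The fingers straddle the grip (hidden behind the near finger at about (135,240)), with no contact force. Close.

>>> {"api": "drive_tool", "payload": {"rows": [{"dx": 0,"dy": 0,"dz": 0,"wx": 0,"wy": 0,"wz": 0,"hand": 26},{"dx": 0,"dy": 0,"dz": 0,"wx": 0,"wy": 0,"wz": 0,"hand": 20},{"dx": 0,"dy": 0,"dz": 0,"wx": 0,"wy": 0,"wz": 0,"hand": 15},{"dx": 0,"dy": 0,"dz": 0,"wx": 0,"wy": 0,"wz": 0,"hand": 15}]}}

```text
clock: 3.65
eef_pos: [0.4509, 0.0466, 0.0838]
tool_rot: [0.114, 0.993, 0.001, 0.001]
ft_force: [1.8, 5.3, 0.4]
grip_width: 0.0229
grasp_force: 59.4
```

>>> {"api": "drive_tool", "payload": {"rows": [{"dx": -0.015,"dy": 0.02,"dz": -0.1,"wx": 0,"wy": 0,"wz": 0,"hand": 15},{"dx": -0.043,"dy": 0.02,"dz": -0.214,"wx": 0,"wy": 0,"wz": 0,"hand": 15},{"dx": -0.08,"dy": 0.02,"dz": -0.31,"wx": 0,"wy": 0,"wz": 0,"hand": 15},{"dx": -0.123,"dy": 0.02,"dz": -0.405,"wx": 0,"wy": 0,"wz": 0,"hand": 15},{"dx": -0.123,"dy": 0.02,"dz": -0.405,"wx": 0,"wy": 0,"wz": 0,"hand": 15}]}}

```text
clock: 4.15
eef_pos: [0.4555, 0.0456, 0.1038]
tool_rot: [0.115, 0.993, 0.001, -0.0]
ft_force: [-1.1, 5.6, 0.5]
grip_width: 0.0226
grasp_force: 59.6
```

```bash
python3 w.py .450 .046 .0835 2.918
```

```text
t 4.15 pos [0.4555 0.0456 0.1038] q [ 0.1   0.27 -0.34  0.96  0.    0.33] F [-1.1  5.6  0.5] gw 0.0226 d [ 0.108 -0.017  0.407] w [ 0.01 -0.01 -0.07]
```

>>> {"api": "drive_tool", "payload": {"rows": [{"dx": -0.055,"dy": 0.02,"dz": -0.09,"wx": 0,"wy": 0,"wz": 0,"hand": 15},{"dx": -0.117,"dy": 0.02,"dz": -0.171,"wx": 0,"wy": 0,"wz": 0,"hand": 15},{"dx": -0.19,"dy": 0.02,"dz": -0.248,"wx": 0,"wy": 0,"wz": 0,"hand": 15},{"dx": -0.266,"dy": 0.02,"dz": -0.316,"wx": 0,"wy": 0,"wz": 0,"hand": 15},{"dx": -0.352,"dy": 0.02,"dz": -0.377,"wx": 0,"wy": 0,"wz": 0,"hand": 15},{"dx": -0.441,"dy": 0.02,"dz": -0.428,"wx": 0,"wy": 0,"wz": 0,"hand": 15},{"dx": -0.52,"dy": 0.02,"dz": -0.461,"wx": 0,"wy": 0,"wz": 0,"hand": 15},{"dx": -0.585,"dy": 0.02,"dz": -0.488,"wx": 0,"wy": 0,"wz": 0,"hand": 15},{"dx": -0.66,"dy": 0.02,"dz": -0.51,"wx": 0,"wy": 0,"wz": 0,"hand": 15},{"dx": -0.736,"dy": 0.02,"dz": -0.526,"wx": 0,"wy": 0,"wz": 0,"hand": 15},{"dx": -0.736,"dy": 0.02,"dz": -0.526,"wx": 0,"wy": 0,"wz": 0,"hand": 15}]}}

```text
clock: 5.25
eef_pos: [0.4948, 0.0368, 0.1335]
tool_rot: [0.115, 0.993, -0.0, 0.004]
ft_force: [-1.9, 1.2, 17.2]
grip_width: 0.0227
grasp_force: 61.7
```

```bash
python3 w.py .50 .081 .130 2.918; python3 - <<'E'
from h import *
import cv2
b=bot.camera("scene")[:,:,::-1][110:190,230:330]
cv2.imwrite("pics/c3.png",cv2.resize(b,None,fx=6,fy=6,interpolation=cv2.INTER_CUBIC))
E
```

```text
t 5.25 pos [0.4948 0.0368 0.1335] q [ 0.08  0.3  -0.21  1.05 -0.    0.31] F [-1.9  1.2 17.2] gw 0.0227 d [0.101 0.884 0.069] w [ 0.    0.09 -0.08]
```

View pics/c3.png

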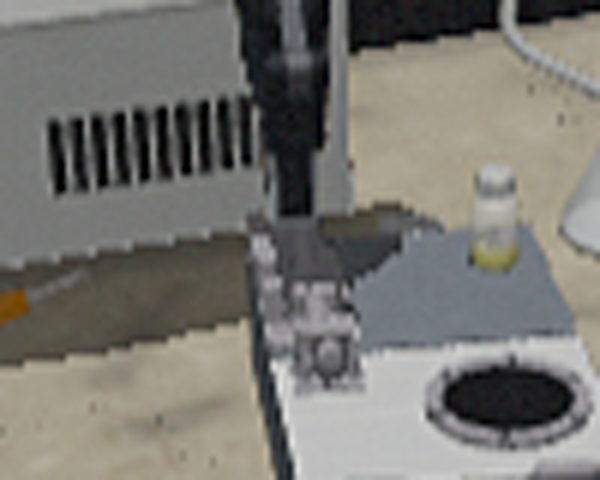

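The fingers hold the handle upright at about (295,190) with the bolt still shut. Relax the vertical load, then slide.

>>> {"api": "drive_tool", "payload": {"rows": [{"dx": 0,"dy": 0,"dz": -0.07,"wx": 0,"wy": 0,"wz": 0,"hand": 15},{"dx": 0,"dy": 0.1,"dz": -0.07,"wx": 0,"wy": 0,"wz": 0,"hand": 15},{"dx": 0,"dy": 0.2,"dz": -0.07,"wx": 0,"wy": 0,"wz": 0,"hand": 15},{"dx": 0,"dy": 0.3,"dz": -0.07,"wx": 0,"wy": 0,"wz": 0,"hand": 15},{"dx": 0,"dy": 0.4,"dz": -0.07,"wx": 0,"wy": 0,"wz": 0,"hand": 15},{"dx": 0,"dy": 0.4,"dz": -0.07,"wx": 0,"wy": 0,"wz": 0,"hand": 15}]}}

```text
clock: 5.9
eef_pos: [0.4969, 0.0581, 0.1333]
tool_rot: [0.114, 0.993, 0.0, 0.0]
ft_force: [-0.4, -1.1, 5.0]
grip_width: 0.0227
grasp_force: 62.2
```

>>> {"api": "drive_tool", "payload": {"rows": [{"dx": 0,"dy": 0.1,"dz": -0.02,"wx": 0,"wy": 0,"wz": 0,"hand": 15},{"dx": 0,"dy": 0.2,"dz": -0.02,"wx": 0,"wy": 0,"wz": 0,"hand": 15},{"dx": 0,"dy": 0.3,"dz": -0.02,"wx": 0,"wy": 0,"wz": 0,"hand": 15},{"dx": 0,"dy": 0.4,"dz": -0.02,"wx": 0,"wy": 0,"wz": 0,"hand": 15},{"dx": 0,"dy": 0.47,"dz": -0.02,"wx": 0,"wy": 0,"wz": 0,"hand": 15},{"dx": 0,"dy": 0.5,"dz": -0.02,"wx": 0,"wy": 0,"wz": 0,"hand": 15},{"dx": 0,"dy": 0.5,"dz": -0.02,"wx": 0,"wy": 0,"wz": 0,"hand": 15}]}}

```text
clock: 6.6
eef_pos: [0.5016, 0.0815, 0.1333]
tool_rot: [0.115, 0.993, -0.0, -0.001]
ft_force: [0.8, -1.8, -5.0]
grip_width: 0.0228
grasp_force: 61.1
```

>>> {"api": "drive_tool", "payload": {"rows": [{"dx": 0,"dy": 0.04,"dz": 0.01,"wx": 0,"wy": 0,"wz": 0,"hand": 15},{"dx": 0,"dy": 0.08,"dz": 0.01,"wx": 0,"wy": 0,"wz": 0,"hand": 15},{"dx": 0,"dy": 0.08,"dz": 0.01,"wx": 0,"wy": 0,"wz": 0,"hand": 15}]}}

```text
clock: 6.9
eef_pos: [0.5017, 0.0822, 0.1332]
tool_rot: [0.116, 0.993, -0.004, -0.001]
ft_force: [-2.7, -9.7, 0.9]
grip_width: 0.0227
grasp_force: 61.8
```

The bolt is at its stop. Push slightly more, release and rise.

>>> {"api": "drive_tool", "payload": {"rows": [{"dx": 0,"dy": 0.05,"dz": 0,"wx": 0,"wy": 0,"wz": 0,"hand": 15},{"dx": 0,"dy": 0.05,"dz": 0,"wx": 0,"wy": 0,"wz": 0,"hand": 15},{"dx": 0,"dy": 0.0,"dz": 0,"wx": 0,"wy": 0,"wz": 0,"hand": 24},{"dx": 0,"dy": 0.0,"dz": 0,"wx": 0,"wy": 0,"wz": 0,"hand": 35},{"dx": 0,"dy": -0.03,"dz": 0,"wx": 0,"wy": 0,"wz": 0,"hand": 50},{"dx": 0,"dy": -0.03,"dz": 0,"wx": 0,"wy": 0,"wz": 0,"hand": 55},{"dx": 0,"dy": -0.03,"dz": 0,"wx": 0,"wy": 0,"wz": 0,"hand": 55},{"dx": 0,"dy": -0.03,"dz": -0.5,"wx": 0,"wy": 0,"wz": 0,"hand": 55},{"dx": 0,"dy": -0.03,"dz": -1.2,"wx": 0,"wy": 0,"wz": 0,"hand": 55},{"dx": 0.8,"dy": -0.03,"dz": -2,"wx": 0,"wy": 0,"wz": 0,"hand": 55},{"dx": 1.6,"dy": -0.03,"dz": -2.5,"wx": 0,"wy": 0,"wz": 0,"hand": 55},{"dx": 2.4,"dy": -0.03,"dz": -2.5,"wx": 0,"wy": 0,"wz": 0,"hand": 55},{"dx": 2.4,"dy": -0.03,"dz": -2.5,"wx": 0,"wy": 0,"wz": 0,"hand": 55}]}}

```text
clock: 8.2
eef_pos: [0.3818, 0.112, 0.2596]
tool_rot: [0.113, 0.994, 0.0, -0.0]
ft_force: [0.1, 0.9, -0.3]
grip_width: 0.0551
grasp_force: 0.0
```

```bash
python3 - <<'E'
from h import *
import cv2
a=bot.camera("top")[:,:,::-1][170:260,170:310];b=bot.camera("scene")[:,:,::-1][110:200,215:355]
cv2.imwrite("pics/c4.png",cv2.resize(cv2.vconcat([a,b]),None,fx=3.3,fy=3.3,interpolation=cv2.INTER_CUBIC))
E
```

```text
(no output)
```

View pics/c4.png

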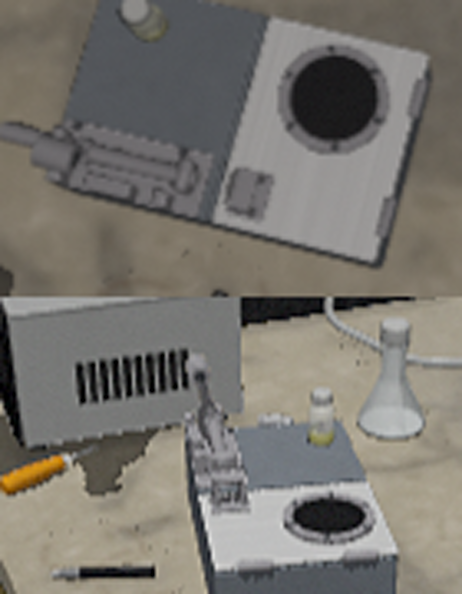

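The bolt is clear of the keeper (top crop (245,190)) and fully drawn, and the handle stands up at about (197,370) in the scene crop. The gripper is clear and touching nothing.

```bash
python3 -c "
from workcell import bot
print(bot.job_done())"
```

```text
the job is handed in; nothing more can be done
None
```

I lifted the window box's bolt handle out of its notch, slid the bolt back to its stop and left the handle up; the ribbed box was not touched, and the job was handed in at about 8.3 s.

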